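# Tip the carton onto the bench scale

### The job

Two packs stand on end side by side in front of the low bench scale. Tip the larger one, the carton of sticking plasters, over away from you, with the scale's front edge as the stop for its foot and without lifting it off, so that it lies flat and square on the steel platform, ready to be weighed. Leave the smaller lens-tissue pack beside it and the two brown bottles standing where they are.

Things in the scene. Friction and masses are not known exactly. Their poses are not given: they have to be found in the camera images.
- carton_center (a point): centre of the loose white and green carton of sticking plasters, 151 x 93 x 36 mm, 0.14 to 0.28 kg. Starts standing on end: 151 mm tall, 93 wide, 36 thick, printed broad face to the robot. Axes: x along the 151 mm (up at the start), y along the 93 mm, z along the 36 mm, out of the printed face (away from the scale at the start, up at the end)
- carton_foot (a point): middle of the carton's lower edge on the scale's side: the edge over which it tips, same axes as the carton. At the start it is on the worktop, 2 to 8 mm in front of the scale's front and parallel to it within about 3 degrees, about 52 mm to the left or right of the scale's middle
- scale_front (a point): middle of the upper front edge of the scale's platform, 14 mm above the worktop: the edge is the stop for the carton's foot. Axes: x points level from here across the platform to the console (the direction in which to tip), y along the front edge, z up
- scale_platform (a point): centre of the top of the scale's fixed steel platform, 150 mm deep (along x) and 215 mm wide (along y), its top 14 mm above the worktop. Behind it, from 76 to 126 mm along x, a grey console, at most 33 mm high. Same axes as scale_front
- tissue_center (a point): bystander: centre of the loose pack of lens tissue, white and ochre, lower and thinner than the carton, standing on end on the other half of the scale's front, about 20 mm beside the carton: 101 mm tall, 71 mm wide, 18 mm thick
- bottle: bystander: larger loose brown bottle with a black cap, 62 mm across, 130 mm tall; origin at the centre of its underside, z up
- dropper: bystander: smaller loose brown bottle with a white cap, 45 mm across, 100 mm tall; origin at the centre of its underside, z up
- furnace_corner (a point): fixed obstacle: the left front lower corner of the big blue tube furnace, 0.39 m tall, that fills the worktop to the right (-y) and behind (+x) of this point: keep the hand and arm in front of or above it
- microscope_base (a point): fixed obstacle: middle of the foot of the compound microscope to the left of the scale; it reaches about 80 mm from here to either side and about 150 mm to front and back, over 0.3 m tall: keep the hand and arm clear of it
Mind the look-alikes: they are no part of the job. What is shaped like the part that bears carton_center but red is not meant.

How it is judged:
At the end, for the whole second after the job is handed in: The carton lies on the platform, printed face up and level within 10 degrees, its centre 26 to 40 mm above the worktop; the centre lies at most 50 mm in front of, 20 mm behind and 75 mm to either side of the platform's centre, its length along the platform's depth within 15 degrees (angle between carton_center's own z axis and vertical below 0.17 rad and height (world z) of carton_center between 0.026 and 0.04 m and x of carton_center in the frame of scale_platform between -0.05 and 0.02 m and y of carton_center in the frame of scale_platform between -0.075 and 0.075 m and angle between the y axis of carton_center and the y axis of scale_platform, either way round below 0.26 rad); the robot touches nothing.
It fails at once if the carton is lifted: its tipping edge rises more than 60 mm above the worktop (height (world z) of carton_foot above 0.06 m).
It fails at once if the lens-tissue pack is moved by more than 20 mm (distance of tissue_center from where it was at the start of the episode above 0.02 m).
It fails at once if the large brown bottle is moved by more than 20 mm or tipped by more than 17 degrees (distance of bottle from where it was at the start of the episode above 0.02 m or angle between bottle's own z axis and vertical above 0.3 rad).
It fails at once if the small brown bottle is moved by more than 20 mm or tipped by more than 17 degrees (distance of dropper from where it was at the start of the episode above 0.02 m or angle between dropper's own z axis and vertical above 0.3 rad).
It also fails if it takes over 24 s, if anything falls off the work surface, if the arm or the gripper's body presses on something with over 40 N, if the wrist force passes 120 N, or if a joint passes its speed limit or range.

### The arm

A 7-joint arm with a two-finger parallel gripper is mounted at the origin on a cart in front of the work surface, level with it; the furniture and walls round the work are solid. World frame = base frame: x ahead of the robot, y to its left, z up, the work surface at z = 0. Lengths are in m, angles in rad, forces in N, time in s.
With the tool pointing down it reaches from about 0.425 to 0.925 m from the base axis. Payload 6.8 kg.
Tool frame: the origin (TCP) lies on the centre line of the jaws, within the pads' length; the fingertips stand bot.tip_reach ahead of it and the grasp point (between the pads) lies 3 mm ahead of it (bot.tip_reach is the distance from the TCP to the fingertips, in m); z points along the fingers, y is the line along which they close (so a half turn about z gives the same grasp; the last joint's range is limited). The gripper opens to 85 mm and grips with 20 to 120 N. Pads are 22 mm wide; open, the fingers measure 114 mm over their backs; the gripper's body (76 mm by 85 mm) begins 54 mm behind the grasp point. The pads swing forward as they close: fully open they stand 13 mm farther back than shut.
Start: joints at [1.183, 0.477, 0.022, 1.555, -0.011, 1.109, -0.083], TCP at [0.186, -0.649, 0.253] pointing down, gripper open.
Joint ranges: [-2.96, 2.96], [-0.34, 2.1], [-1.41, 1.46], [0.24, 2.44], [-1.37, 4.51], [0.17, 1.92], [-2.96, 2.96]. Speed limits (rad/s): [2.39, 2.39, 3.14, 3.14, 3.14, 3.14, 3.14].

### API

Orientations are given as a unit quaternion [w, x, y, z].
In Python, from station import bot gives the robot as it stands.
- The arm moves only by the tool jog_arm, never from a script. Its argument "deltas" is a list of rows, each a list of 7 numbers: the shift along the world's x, y, z in m, then the turn, a rotation vector about the world's x, y, z in rad, then the opening, from 0 (shut) to 1 (fully open). In form: [[x, y, z, rx, ry, rz, grip], ...]. A call has 1 to 10 rows; each row shifts and turns the commanded pose from where the row before left it; what a row does not reach is not made up. A row lasts 1/10 s, in which the tool goes at most 50 mm and 8.59 degrees, less where a joint would pass 70% of its speed; a pose out of reach is approached as far as the arm can. A call with a gripper value outside its range is refused whole. The fingers move at their own pace and stop on an object; "newtons" is the grip in N (left out, the last holds). Time passes only in rows, so rows that do not move let the fingers close. It gives the time, the measured TCP pose, the force, the opening and the grip force at its end, in the units of the state.
- bot.get_obs(): the state, without advancing time (a new reading comes with each control period).
- bot.read_camera(name): name is "scene" or "top" or "wrist"; returns a dict with "img" (480x640x3 uint8, red, green, blue), "K" (3x3 intrinsics, pixels), "eye" and "attitude" of the camera in the world. Camera axes: x right, y down, z forward; pixel columns grow to the right and rows downward; lengths in m; the calibration is good to about 2 mm. A picture is of the moment at which its call begins. There is no depth.
- bot.hand_in(): hands the job in; it is judged then, once.
The state is a dict: "t": time; "q": joint angles; "joint_vel": joint speeds; "joint_torque": joint torques, N m; "eef_pos": TCP position; "tool_rot": TCP orientation; "contact_force": force on the tool from outside, world axes, zero at the start; "torque": the same for the moment, N m; "gripper_width": opening from 0.0 (shut) to 1.0 (fully open); "grasp_force": force on a finger pad.
Only numpy, scipy, OpenCV 4.12 (cv2) and the standard library are available. Lean on these libraries where they do the work, as an engineer would, in place of code of your own. Each camera call takes 0.05 s, during which the arm holds its last target. There are 200 camera calls.

## Working session

There is one attempt and no reset: what is moved stays moved. The work goes in short steps, Python scripts to look and compute and a tool call to move; the robot and the scene stay as the last step left them, time stands still between calls to the robot, and variables do not carry over. Pictures are saved under pics/ and viewed, at most 10 in all, crops included, and the job is handed in when it is done.

Besides the shell and the picture viewer there is one more tool, called after "Emit:" in YAML: its name, and indented under it one key for each argument. jog_arm: Moves the arm, as the interface text tells. Its arguments: {"type":"object","properties":{"deltas":{"type":"array"},"newtons":{"type":"number"}},"required":["deltas"]}

```bash
mkdir -p pics; ls
python3 - <<'E'
from station import bot
import cv2,pickle
d={}
for n in("scene","top"):
    c=bot.read_camera(n);d[n]=c
    cv2.imwrite(f"pics/{n}0.png",c["img"][:,:,::-1]);print(n,c["K"],c["eye"],c["attitude"])
pickle.dump(d,open("cams.pkl","wb"))
o=bot.get_obs();print(bot.tip_reach,{k:o[k] for k in("t","eef_pos","tool_rot","gripper_width")})
E
```

```text
pics
scene [[433.50113442   0.         319.0799055 ]
 [  0.         433.50113442 237.20009573]
 [  0.           0.           1.        ]] [-0.04558615 -0.54512607  0.53683209] [-0.43630997  0.80670517 -0.34553753  0.19865595]
top [[614.28434803   0.         319.27827368]
 [  0.         614.28434803 245.33218118]
 [  0.           0.           1.        ]] [ 0.36968133 -0.06101167  1.45385432] [ 0.02699227 -0.70649165  0.70676999 -0.02484224]
0.022 {'t': 0.1, 'eef_pos': array([ 0.18627057, -0.64827242,  0.25243922]), 'tool_rot': array([-8.01543915e-04,  9.90228083e-01,  1.39454898e-01, -1.81926151e-04]), 'gripper_width': 0.9968940376854168}
```

View pics/scene0.png

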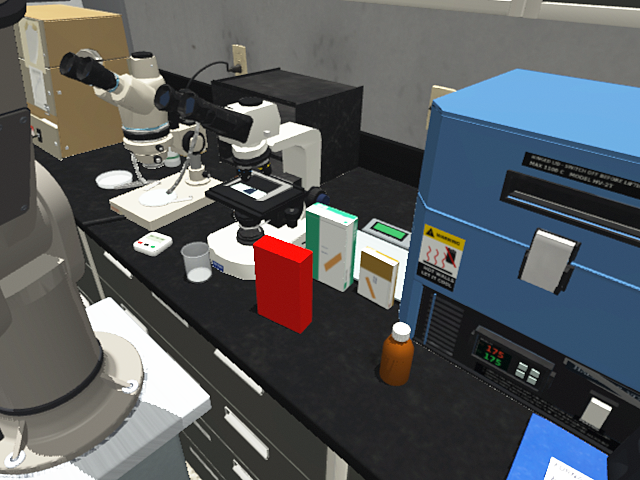

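View pics/top0.png

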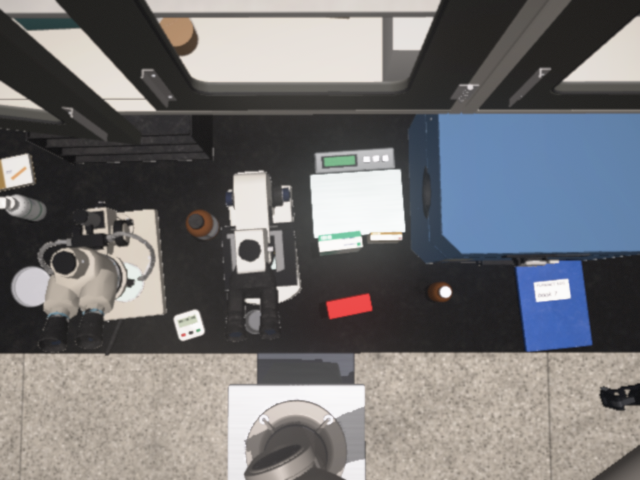

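The scene view shows two look-alike cartons: the white/green one at scene (331,247), top (340,243), and a red one at scene (283,285), top (349,306). White/green matches the description and stands at the scale's front. The tissue pack (white/ochre) is at scene (378,278), the dropper at (397,355) and the large bottle at top (201,224). Next I confirm this in an enlarged crop and measure.

```bash
cat > h.py <<'E'
import numpy as np,cv2,pickle
from scipy.spatial.transform import Rotation as R
def ray(c,u,v,z):
    q=np.array(c["attitude"]);r=R.from_quat(q[[1,2,3,0]])
    d=r.apply(np.linalg.inv(c["K"])@[u,v,1]);e=np.array(c["eye"])
    return (e+d*(z-e[2])/d[2])
def proj(c,p):
    q=np.array(c["attitude"]);r=R.from_quat(q[[1,2,3,0]])
    x=c["K"]@r.inv().apply(np.array(p)-c["eye"]);return x[:2]/x[2]
E
python3 - <<'E'
from h import *
d=pickle.load(open("cams.pkl","rb"))
a=cv2.resize(d["top"]["img"][140:320,300:460],None,fx=3.3,fy=3.3,interpolation=cv2.INTER_CUBIC)
b=cv2.resize(d["scene"]["img"][190:350,240:420],None,fx=3.7,fy=3.7,interpolation=cv2.INTER_CUBIC)
a=cv2.resize(d["top"]["img"][140:260,300:420],(400,400),interpolation=cv2.INTER_CUBIC)
b=cv2.resize(d["scene"]["img"][190:350,300:420],(400,533),interpolation=cv2.INTER_CUBIC)
o=np.zeros((533,800,3),np.uint8);o[:400,:400]=a;o[:,400:]=b
cv2.imwrite("pics/crop1.png",o[:,:,::-1])
E
```

```text
(no output)
```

View pics/crop1.png

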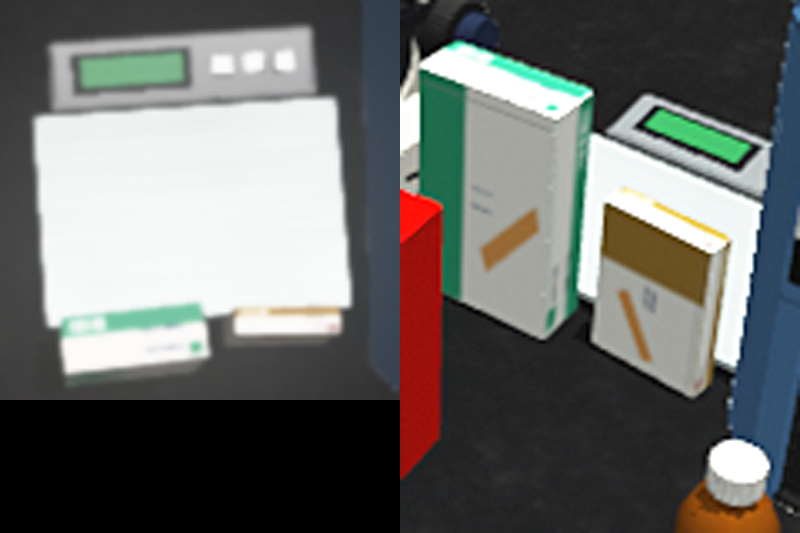

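The crop confirms it. The carton's white/green top has corners at crop (62,320), (202,304), (210,357), (63,373). The tissue pack is to its right at (235..340, 306..336), the platform's corners are (35,115), (335,98), (350,305), (45,325), and the red box is a separate thing in front.

Run:
```python
from h import *
np.set_printoptions(precision=4,suppress=True)
d=pickle.load(open("cams.pkl","rb"))
T,S=d["top"],d["scene"]
def grp(n,c,pts,z,off,k=.3):
    P=np.array([ray(c,off[0]+k*u,off[1]+k*v,z)[:2] for u,v in pts]);print(n,P.tolist() if 0 else P,"mean",P.mean(0))
grp("carton",T,[(62,320),(202,304),(210,357),(63,373)],.151,(300,140))
grp("plat",T,[(35,115),(335,98),(350,305),(45,325)],.014,(300,140))
grp("tissue",T,[(235,310),(340,306),(340,332),(232,336)],.101,(300,140))
grp("cartonS",S,[(20,65),(55,42),(193,90),(160,122)],.151,(300,190))
grp("cartonS bottom",S,[(45,296),(147,338),(178,308)],0,(300,190))
grp("tissueS bottom",S,[(193,343),(297,395),(312,382)],0,(300,190))
hsv=lambda c:cv2.cvtColor(c["img"],cv2.COLOR_RGB2HSV)
m=cv2.inRange(hsv(T),(0,200,120),(6,255,255));x=cv2.boundingRect(m);print("red top bbox",x)
r=cv2.minAreaRect(cv2.findNonZero(m));print([ray(T,u,v,.14)[:2] for u,v in cv2.boxPoints(r)])
print("dropper",ray(T,445,292,.1),"bottle cap",ray(T,197,222,.13))
print("furn lowerleft",ray(T,413,258,0.0), "top corner",ray(T,455,262,.39), "micro",[ray(T,*p,.05) for p in((300,290),(298,235))],"tubes",[ray(T,*p,.3) for p in((278,330),(272,300))])
print("objective stage right edge",ray(T,285,232,.15))
```

```text
carton [[ 0.4853 -0.0556]
 [ 0.4955 -0.1451]
 [ 0.4616 -0.15  ]
 [ 0.4514 -0.0563]] mean [ 0.4734 -0.1017]
plat [[ 0.6438 -0.0359]
 [ 0.6559 -0.2493]
 [ 0.508  -0.2584]
 [ 0.4939 -0.0431]] mean [ 0.5754 -0.1466]
tissue [[ 0.4963 -0.1702]
 [ 0.499  -0.2398]
 [ 0.4817 -0.2396]
 [ 0.479  -0.1681]] mean [ 0.489  -0.2044]
cartonS [[ 0.4502 -0.0596]
 [ 0.4832 -0.0549]
 [ 0.496  -0.1442]
 [ 0.4581 -0.1528]] mean [ 0.4719 -0.1029]
cartonS bottom [[ 0.4524 -0.0789]
 [ 0.4654 -0.1478]
 [ 0.4993 -0.1432]] mean [ 0.4724 -0.1233]
tissueS bottom [[ 0.4805 -0.1697]
 [ 0.486  -0.2384]
 [ 0.5007 -0.2382]] mean [ 0.4891 -0.2154]
red top bbox (0, 0, 0, 0)Traceback (most recent call last):
  File "<stdin>", line 15, in <module>
cv2.error: OpenCV(4.12.0) /io/opencv/modules/imgproc/src/convhull.cpp:143: error: (-215:Assertion failed) total >= 0 && (depth == CV_32F || depth == CV_32S) in function 'convexHull'
```

Run:
```python
from h import *
np.set_printoptions(precision=3,suppress=True)
d=pickle.load(open("cams.pkl","rb"));T,S=d["top"],d["scene"]
print("red top",[ray(T,*p,.15)[:2] for p in((326,303),(370,295),(371,311),(329,319))])
print("red scene top",[ray(S,*p,.15)[:2] for p in((254,240),(269,236),(312,250),(303,257))])
print("dropper",ray(T,445,292,.1),"bottle",ray(T,197,222,.13))
print("furn front top edge",ray(T,455,260,.39),ray(T,600,260,.39),"left front",ray(T,413,253,.2))
print("micro right edge",[ray(T,*p,z)[:2] for p,z in(((300,290),.03),((290,235),.15),((277,330),.3),((272,250),.3))])
```

```text
red top [array([ 0.343, -0.071]), array([ 0.36 , -0.164]), array([ 0.326, -0.166]), array([ 0.31 , -0.078])]
red scene top [array([ 0.319, -0.07 ]), array([ 0.344, -0.078]), array([ 0.365, -0.157]), array([ 0.341, -0.16 ])]
dropper [ 0.366 -0.333  0.1  ] bottle [0.518 0.208 0.13 ]
furn front top edge [ 0.422 -0.293  0.39 ] [ 0.422 -0.544  0.39 ] left front [ 0.446 -0.249  0.2  ]
micro right edge [array([ 0.371, -0.012]), array([0.488, 0.005]), array([0.296, 0.021]), array([0.446, 0.032])]
```

Emit:
jog_arm:
  deltas:
    - [0.02, 0.045, 0, 0, 0, -0.05, 0.5]
    - [0.02, 0.045, 0, 0, 0, -0.05, 0.5]
    - [0.02, 0.045, 0, 0, 0, -0.05, 0.5]
    - [0.02, 0.045, 0, 0, 0, -0.04, 0.5]
    - [0.02, 0.045, 0, 0, 0, 0, 0.5]
    - [0.02, 0.045, 0, 0, 0, 0, 0.5]

```text
t: 0.7
eef_pos: [0.3068, -0.3767, 0.2531]
tool_rot: [-0.0, 0.999, 0.045, -0.0]
contact_force: [1.0, 0.4, 0.9]
gripper_width: 0.499
grasp_force: 0.0
```

Emit:
jog_arm:
  deltas:
    - [0.02, 0.045, 0, 0, 0, 0, 0.5]
    - [0.02, 0.045, 0, 0, 0, 0, 0.5]
    - [0.015, 0.045, 0, 0, 0, 0, 0.5]
    - [0.018, 0.045, 0, 0, 0, 0, 0.5]
    - [0.02, 0.045, 0, 0, 0, 0, 0.5]
    - [0.02, 0.047, 0, 0, 0, 0, 0.5]
    - [0, 0, 0, 0, 0, 0, 0.5]

```text
t: 1.4
eef_pos: [0.4212, -0.1014, 0.2537]
tool_rot: [-0.001, 0.999, 0.05, 0.001]
contact_force: [-0.8, -1.0, -0.1]
gripper_width: 0.501
grasp_force: 0.0
```

Emit:
jog_arm:
  deltas:
    - [0, 0, -0.04, 0, 0, 0, 0.5]
    - [0, 0, -0.04, 0, 0, 0, 0.5]
    - [0, 0, -0.038, 0, 0, 0, 0.5]
    - [0, 0, 0, 0, 0, 0, 0.5]

```text
t: 1.8
eef_pos: [0.4152, -0.1075, 0.1315]
tool_rot: [-0.001, 0.999, 0.045, -0.005]
contact_force: [-1.6, -0.1, 1.2]
gripper_width: 0.5
grasp_force: 0.0
```

Run:
```python
from station import bot
import cv2,numpy as np
a=bot.read_camera("scene")["img"][150:350,220:460];b=bot.read_camera("wrist")["img"]
o=np.hstack([cv2.resize(a,(400,333)),cv2.resize(b,(400,300),interpolation=cv2.INTER_AREA).__class__(0) if 0 else cv2.copyMakeBorder(cv2.resize(b,(400,300)),0,33,0,0,0)])
cv2.imwrite("pics/pre.png",o[:,:,::-1])
```

```text
(no output)
```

View pics/pre.png

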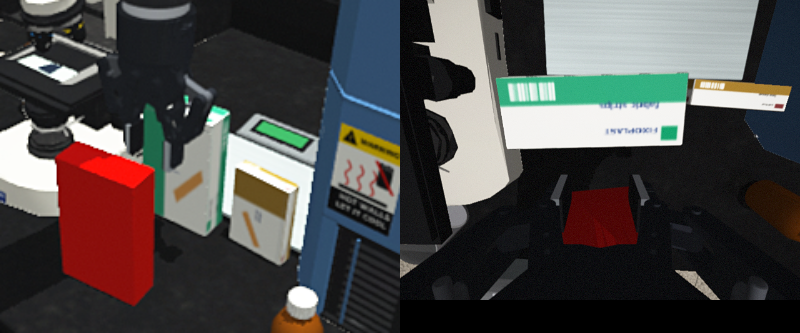

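The fingers stand right behind the printed face and centred on it (fingers at panel x≈600, carton ≈592), clear of the red box. Now I push.

Emit:
jog_arm:
  deltas:
    - [0.015, 0.002, 0, 0, 0, 0, 0.5]
    - [0.01, 0.001, 0, 0, 0, 0, 0.5]
    - [0.008, 0.001, 0, 0, 0, 0, 0.5]
    - [0.008, 0.001, 0, 0, 0, 0, 0.5]
    - [0.008, 0.001, 0, 0, 0, 0, 0.5]
    - [0.008, 0.001, 0, 0, 0, 0, 0.5]

```text
t: 2.5
eef_pos: [0.4767, -0.1007, 0.1354]
tool_rot: [0.0, 0.999, 0.045, 0.0]
contact_force: [0.6, 0.5, 0.5]
gripper_width: 0.5
grasp_force: 0.0
```

Run:
```python
from station import bot
import cv2,numpy as np
a=bot.read_camera("scene")["img"][150:350,220:460];b=bot.read_camera("wrist")["img"]
o=np.hstack([cv2.resize(a,(400,333)),cv2.copyMakeBorder(cv2.resize(b,(400,300)),0,33,0,0,0)])
cv2.imwrite("pics/p2.png",o[:,:,::-1])
```

```text
(no output)
```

View pics/p2.png

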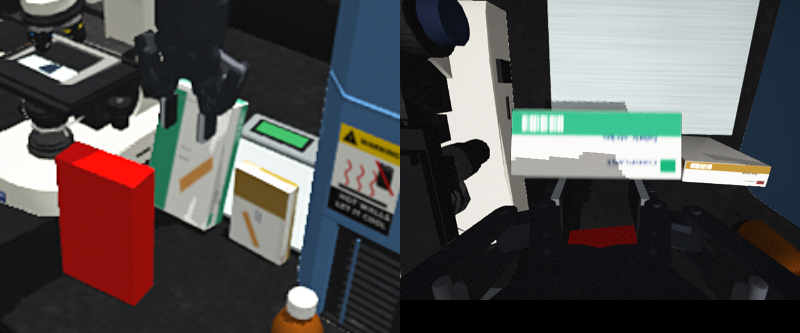

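The carton is tipping: its top leans over the platform with the fingers behind it, and the tissue pack at (265,210) hasn't moved. I keep pushing, lowering slightly and following.

Emit:
jog_arm:
  deltas:
    - [0.01, 0.001, 0, 0, 0, 0, 0.5]
    - [0.01, 0.001, -0.002, 0, 0, 0, 0.5]
    - [0.01, 0.001, -0.003, 0, 0, 0, 0.5]
    - [0.01, 0.001, -0.003, 0, 0, 0, 0.5]
    - [0, 0, 0, 0, 0, 0, 0.5]

```text
t: 3.1
eef_pos: [0.5174, -0.0962, 0.1268]
tool_rot: [-0.0, 0.999, 0.045, 0.0]
contact_force: [-0.0, -0.8, -0.5]
gripper_width: 0.497
grasp_force: 0.0
```

```bash
cat > look.py <<'E'
import sys
from station import bot
import cv2,numpy as np
a=bot.read_camera("scene")["img"][150:350,220:460];b=bot.read_camera("wrist")["img"]
o=np.hstack([cv2.resize(a,(400,333)),cv2.copyMakeBorder(cv2.resize(b,(400,300)),0,33,0,0,0)])
cv2.imwrite(sys.argv[1],o[:,:,::-1])
E
python3 look.py pics/p3.png
```

```text
(no output)
```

View pics/p3.png

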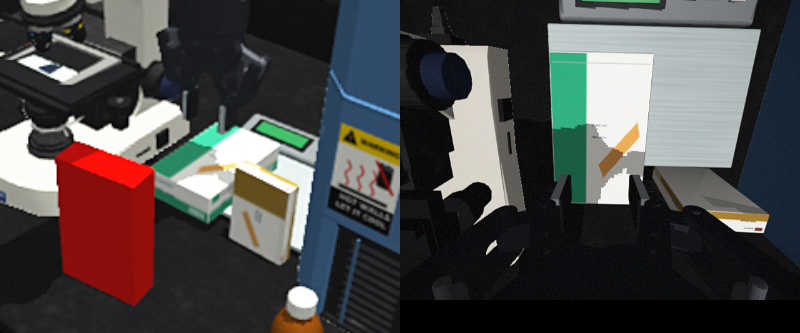

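The carton has fallen flat, printed face up, on the platform. The tissue pack still stands. I retreat and measure.

Emit:
jog_arm:
  deltas:
    - [0, 0, 0.04, 0, 0, 0, 0.5]
    - [0, 0, 0.04, 0, 0, 0, 0.5]
    - [0, 0, 0.04, 0, 0, 0, 0.5]
    - [-0.048, 0, 0, 0, 0, 0, 0.5]
    - [-0.048, -0.01, 0, 0, 0, 0, 0.5]
    - [-0.02, -0.045, 0, 0, 0, 0, 0.5]
    - [-0.02, -0.045, 0, 0, 0, 0, 0.5]
    - [-0.018, -0.045, 0, 0, 0, 0, 0.5]
    - [-0.015, -0.045, 0, 0, 0, 0, 0.5]
    - [-0.02, -0.045, 0, 0, 0, 0, 0.5]

```text
t: 4.2
eef_pos: [0.3259, -0.3332, 0.2477]
tool_rot: [0.0, 0.999, 0.045, 0.0]
contact_force: [0.6, -0.2, -0.1]
gripper_width: 0.493
grasp_force: 0.0
```

Run:
```python
from station import bot
import cv2,pickle,numpy as np
T=bot.read_camera("top");S=bot.read_camera("scene");pickle.dump({"top":T,"scene":S},open("c2.pkl","wb"))
a=cv2.resize(T["img"][140:260,300:420],(400,400),interpolation=cv2.INTER_CUBIC)
b=cv2.resize(S["img"][190:310,300:420],(400,400),interpolation=cv2.INTER_CUBIC)
cv2.imwrite("pics/end.png",np.hstack([a,b])[:,:,::-1])
```

```text
(no output)
```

View pics/end.png

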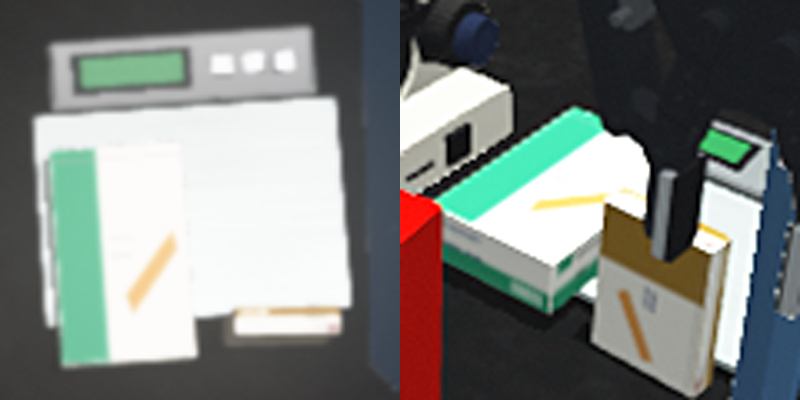

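The carton lies square on the platform, corners at crop (52,150), (182,145), (197,357), (63,367). The tissue pack stands where it was. I check the numbers.

Run:
```python
from h import *
T=pickle.load(open("c2.pkl","rb"))["top"]
P=np.array([ray(T,300+.3*u,140+.3*v,.05)[:2] for u,v in[(52,150),(182,145),(197,357),(63,367)]])
c=P.mean(0)-[.5754,-.1466];x=np.array([.998,.065]);y=np.array([-.065,.998])
l=(P[0]+P[1]-P[2]-P[3])/2
print(P,c@x,c@y,np.linalg.norm(l),np.arctan2(l@y,l@x))
```

```text
[[ 0.61243894 -0.04830388]
 [ 0.61586286 -0.13832427]
 [ 0.46869367 -0.14796883]
 [ 0.46185177 -0.05588537]] -0.032433149370858894 0.051201186857963286 0.14912711866799472 -0.007249988388877378
```

```bash
python3 -c "
from station import bot
print(bot.hand_in())"
```

```text
the job is handed in; nothing more can be done
None
```

I tipped the plaster carton over and handed the job in: by the camera it lies flat and printed face up on the scale platform, within the limits (centre about 32 mm in front of the platform's centre and 51 mm to its left, under 1° off square), with the lens-tissue pack still standing, but I made no final check on the two bottles, and the hand-in returned no verdict.

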